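# Close the mandoline slicer and park its hand guard over the blade

### The arm

A 7-joint arm with a two-finger parallel gripper is mounted at the origin on a cart in front of the work surface, level with it; the furniture and walls round the work are solid. World frame = base frame: x ahead of the robot, y to its left, z up, the work surface at z = 0. Lengths are in m, angles in rad, forces in N, time in s.
With the tool pointing down it reaches from about 0.4 to 0.85 m from the base axis. Payload 10.4 kg.
Tool frame: the origin (TCP) lies midway between the tips of the shut fingers; the grasp point (between the pads) lies 19 mm behind it; z points along the fingers, y is the direction in which the jaws open and shut (so a half turn about z gives the same grasp; the last joint's range is limited). The gripper opens to 85 mm and grips with 20 to 120 N. Pads are 22 mm wide; open, the fingers measure 114 mm over their backs; the gripper's body (76 mm by 85 mm) begins 54 mm behind the grasp point. The pads swing forward as they close: fully open they stand 13 mm farther back than shut.
Start: joints at [-1.363, 0.332, -0.065, 1.46, 0.022, 1.35, -0.088], TCP at [0.143, 0.608, 0.231] pointing down, gripper open.
Joint ranges: [-2.6, 2.6], [-0.5, 2.12], [-1.47, 1.34], [0.16, 2.42], [-1.27, 4.41], [0.06, 2.06], [-2.6, 2.6]. Speed limits (rad/s): [2.22, 2.22, 2.79, 2.79, 3.14, 3.14, 3.14].

### API

Orientations are given as a unit quaternion [w, x, y, z].
In Python, from workcell import manip gives the robot as it stands.
- The arm moves only by the tool drive_tool, never from a script. Its argument "series" is one flat list of numbers, 5 for each row, row after row: the shift along the tool's x, y, z in m, then the turn about the tool's z in degrees, then the finger opening in m, from 0 to 0.0854. In form: [dx, dy, dz, roll, jaw, dx, dy, dz, roll, jaw, ...]. A call has 1 to 20 rows; each row is the pose to reach, as a shift and turn from the pose commanded when the call began, along the tool's axes at that moment; what a row does not reach only later rows make up. A row lasts 1/12 s, in which the tool goes at most 41.7 mm and 7.16 degrees, less where a joint would pass 70% of its speed; a pose out of reach is approached as far as the arm can. A call with a gripper value outside its range is refused whole. The fingers move at their own pace and stop on an object; "squeeze" is the grip in N (left out, the last holds). Time passes only in rows, so rows that repeat a pose let the fingers close. It gives the time, the measured TCP pose, the force and the opening at its end, in the units of the state.
- manip.read_state(): the state, without advancing time (a new reading comes with each control period).
- manip.camera(name): name is "scene" or "top" or "wrist"; returns a dict with "image" (384x512x3 uint8, red, green, blue), "vfov" (degrees; the focal length in pixels is half the picture's height over the tangent of half this angle, whatever the lens; pixels are square), "cx", "cy" (the principal point, pixels), "D" ([k1, k2, p1, p2, k3] as OpenCV has them; the pictures are not rectified), "position" and "orientation" of the camera in the world. Camera axes: x right, y down, z forward; pixel columns grow to the right and rows downward; lengths in m; the calibration is good to about 2 mm. A picture is of the moment at which its call begins. There is no depth.
- manip.finish_job(): hands the job in, once; it reports no verdict.
The state is a dict: "t": time; "q": joint angles; "qvel": joint speeds; "effort": joint torques, N m; "position": TCP position; "tcp_rot": TCP orientation; "wrist_force": force on the tool from outside, world axes, zero at the start; "wrist_torque": the same for the moment, N m; "opening": finger opening in m.
Only numpy, scipy, OpenCV 4.12 (cv2) and the standard library are available. Lean on these libraries where they do the work, as an engineer would, in place of code of your own. Each camera call takes 0.05 s, during which the arm holds its last target. There are 200 camera calls.

### The job

The mandoline slicer on the worktop was left open after use; make it safe to put away. Push its small red thickness slide back until it clicks into the closed notch, marked by the red line, so that the ramp lies level with the blade, and push the black hand guard along the rails until it clicks into its parking notch over the blade, red lines in line. Only push, gently, with the fingers: do not grip the guard or the slide, do not lift or shove the slicer, and leave the bottles, jars, bowl and pepper grinder around it alone.

Things in the scene. Friction and masses are not known exactly. Their poses are not given: they have to be found in the camera images.
- slicer: Loose mandoline slicer on four rubber feet, 2.2 kg; over 15 N of push may shift it. Aluminium rails, black end bars. Origin on the worktop under its middle; x along the rails from the grip bar (-0.189) to the outlet end (+0.179); rails at y = 0.049 to 0.066 either side, tops 38 mm above the worktop, end bars 34 mm. The blade lies aslant across the middle (x = 0 to 0.04).
- thickness_slide (a joint): Red thickness slide: m from closed, along the slicer's +x. 0 = closed notch at the red line (ramp level with blade) and hard stop; 0.036 = fully open. Closing pushes it toward the slicer's -x (to the grip bar). Notches at 0, 0.012, 0.024, 0.036; it may start between two. It slides with about 1 N and leaves a notch with about 4 N.
- slide_tab (a point): Centre of the red slide's thumb tab, 18 mm along the rail, 16 mm across, 39 to 54.5 mm above the worktop; on the slicer at y = -0.081, x = joint thickness_slide. It stands on a black housing beside the -y rail: x = -0.028 to 0.064, y = -0.096 to -0.066, top 38 mm above the worktop.
- guard (a joint): Travel of the black hand guard, in m toward the slicer's +x (outlet end): 0 = grip-bar end, 0.115 = spring ball in the parking notch, guard over the blade, its red lines meeting those on the rails; 0.165 = end. Captive on the rails. Slides with about 2 N, drops into the notch within 4 mm of it, leaves it with about 9 N, so stop when the force rises after the drop; if pushed past, push it back.
- guard_centre (a point): On the guard's vertical axis, 58 mm above the worktop (slicer x = joint guard - 0.095, y = 0), half-way up its round grey chamber: upright cylinder of 34 mm radius, 49 to 67 mm above the worktop, the place to push. Below it a flat plate, 104 mm along the rails by 119 mm, top at 46 mm; above it a black mushroom grip of 24 mm radius, up to 93 mm.
- oil_bottle: Bystander: the tall square clear oil bottle, 45 mm square, 272 mm tall, yellow cap, green label; origin at the centre of its underside. Leave it alone.
- oil_bottle_old: Bystander: the smaller square clear bottle with the black cap, 42 mm square, 170 mm tall; origin at the centre of its underside. Leave it alone.
- pepper_grinder: Bystander: the pepper grinder, round, 43 mm across, 112 mm tall, black cap, glass body; origin at the centre of its underside. Leave it alone.
- salt_bowl: Bystander: the bowl of salt, round, 110 mm across, 51 mm high; origin at the centre of its underside. Leave it alone.
- jar_oats: Bystander: the low jar with the red seal, clip-top glass jar, 94 mm across, 69 mm high; origin at the centre of its underside. Leave it alone.

How it is judged:
At the end, for the whole second after the job is handed in: The guard rests in its parking notch over the blade (joint guard within 3 mm of 0.115), the thickness slide rests in its closed notch (joint thickness_slide under 3 mm), and the slicer stands still and level on the worktop (value of joint guard between 0.112 and 0.118 m and value of joint thickness_slide below 0.003 m and linear speed of slicer below 0.01 m/s and height (world z) of slicer below 0.005 m and angle between slicer's own z axis and vertical below 0.03 rad); the robot touches nothing.
It fails at once if the slicer is lifted or tipped (height (world z) of slicer above 0.012 m or angle between slicer's own z axis and vertical above 0.08 rad).
It fails at once if the slicer is shoved more than 25 mm along the worktop (distance of slicer from where it was at the start of the episode above 0.025 m).
It fails at once if the guard or the thickness slide is gripped, or pushed with more than 35 N (contact force between the fingers and slicer above 35 N).
It fails at once if the low jar, the bowl or the pepper grinder is moved more than 15 mm or tipped, or a bottle is pushed with more than 5 N (distance of any of pepper_grinder, salt_bowl, jar_oats from where it was at the start of the episode above 0.015 m or angle between any of pepper_grinder, salt_bowl, jar_oats's own z axis and vertical above 0.3 rad or contact force between any of the arm, the fingers and oil_bottle above 5 N or contact force between any of the arm, the fingers and oil_bottle_old above 5 N).
It also fails if it takes over 51 s, if anything falls off the work surface, if the arm or the gripper's body presses on something with over 40 N, if the wrist force passes 120 N, or if a joint passes its speed limit or range.

## Working session

There is one attempt and no reset: what is moved stays moved. The work goes in short steps, Python scripts to look and compute and a tool call to move; the robot and the scene stay as the last step left them, time stands still between calls to the robot, and variables do not carry over. Pictures are saved under pics/ and viewed, about 8 in all and at most 12, crops included, and the job is handed in when it is done.

Besides the shell and the picture viewer there is one more tool, called as a command line: name --argument value ..., lists and objects as JSON in quotes. drive_tool: Moves the arm, as the interface text tells. Its arguments: {"type":"object","properties":{"series":{"type":"array","items":{"type":"number"}},"squeeze":{"type":"number"}},"required":["series"]}

```bash
mkdir -p pics; cat > h.py <<'E'
import numpy as np, cv2, json
from workcell import manip
from scipy.spatial.transform import Rotation as R
def rot(q): return R.from_quat([q[1],q[2],q[3],q[0]]).as_matrix()
def K(c):
    f=c["image"].shape[0]/2/np.tan(np.radians(c["vfov"])/2)
    return np.array([[f,0,c["cx"]],[0,f,c["cy"]],[0,0,1.]])
def cast(c,px,z):
    u=cv2.undistortPoints(np.array(px,float).reshape(-1,1,2),K(c),np.array(c["D"],float)).reshape(-1,2)
    d=np.c_[u,np.ones(len(u))]@rot(c["orientation"]).T
    p=np.array(c["position"]); return p+d*((z-p[2])/d[:,2])[:,None]
def proj(c,P):
    Rm=rot(c["orientation"]); t=-Rm.T@np.array(c["position"])
    return cv2.projectPoints(np.array(P,float).reshape(-1,3),cv2.Rodrigues(Rm.T)[0],t,K(c),np.array(c["D"],float))[0].reshape(-1,2)
def save(c,n,crop=None,s=1):
    im=c["image"][:,:,::-1]
    if crop: im=im[crop[1]:crop[3],crop[0]:crop[2]]
    cv2.imwrite("pics/"+n,cv2.resize(im,None,fx=s,fy=s,interpolation=cv2.INTER_CUBIC))
E
python3 - <<'E'
from h import *
import pickle
s=manip.read_state(); print(s["t"],s["position"],s["tcp_rot"],s["wrist_force"],s["opening"])
C={n:manip.camera(n) for n in("scene","top")}
pickle.dump(C,open("c0.pkl","wb"))
for n,c in C.items(): print(n,c["vfov"],c["position"],rot(c["orientation"]).round(2).tolist()); save(c,n+"0.png",s=1.5)
E
```

```text
0.0 [0.14287751 0.60807865 0.23051982] [-5.46717801e-05  1.15115634e-01  9.93351857e-01 -6.89977565e-04] [ 0.46830063  0.06913178 -0.17661647] 0.08559965317181252
scene 44.52277786434017 [0.19522561 0.65731384 0.48015789] [[-0.83, -0.25, 0.5], [-0.56, 0.4, -0.73], [-0.02, -0.88, -0.47]]
top 46.234346418538685 [ 0.38247422 -0.00432996  1.07134616] [[0.01, -0.97, 0.23], [-1.0, -0.01, 0.0], [-0.0, -0.23, -0.97]]
```

View pics/top0.png

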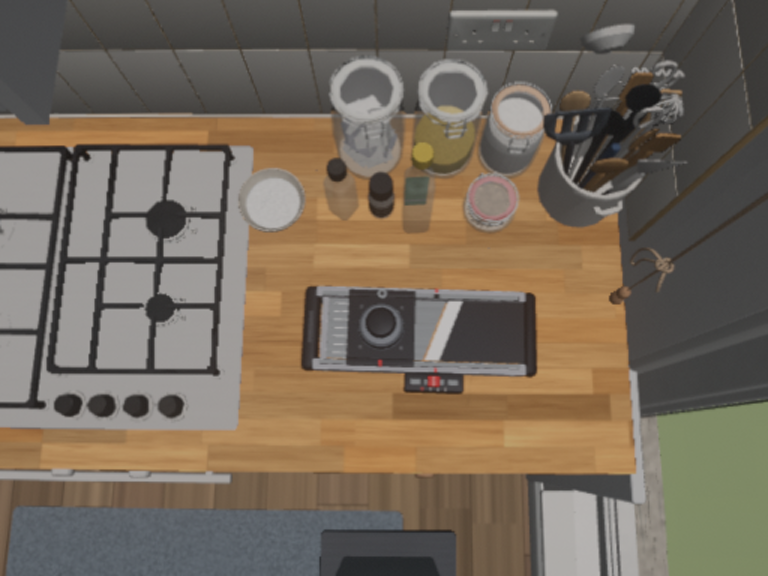

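View pics/scene0.png

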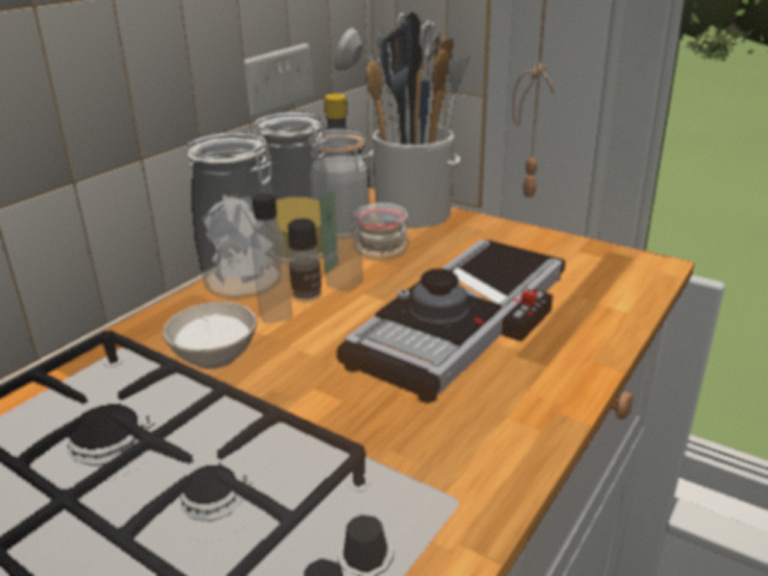

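The top view shows the slicer with its x axis pointing image-right (world -y). The grip bar is at u≈310/1.5 px, the outlet bar at u≈530/1.5, the guard at (380,323)/1.5, the red slide tab at (433,381)/1.5 and the rail park mark at (436,292)/1.5. The scene view agrees. Next I'll measure the positions.

```bash
python3 - <<'E'
from h import *
import pickle
C=pickle.load(open("c0.pkl","rb")); c=C["top"]
im=c["image"]; hsv=cv2.cvtColor(im,cv2.COLOR_RGB2HSV)
red=(((hsv[...,0]<6)|(hsv[...,0]>172))&(hsv[...,1]>140)&(hsv[...,2]>90)).astype(np.uint8)
n,l,st,ce=cv2.connectedComponentsWithStats(red)
for i in range(1,n):
    if 185<ce[i][1]<270 and 195<ce[i][0]<370: print("red",st[i],ce[i].round(1),[cast(c,ce[i],z)[0,:2].round(4).tolist() for z in(.038,.0545)])
# body: everything not wood inside roi
roi=np.zeros(red.shape,np.uint8); roi[180:275,190:375]=1
wood=((hsv[...,0]>7)&(hsv[...,0]<22)&(hsv[...,1]>100))
m=((~wood)&(roi>0)).astype(np.uint8); m=cv2.morphologyEx(m,cv2.MORPH_OPEN,np.ones((3,3),np.uint8))
n,l,st,ce=cv2.connectedComponentsWithStats(m)
i=1+np.argmax(st[1:,4]); print("body",st[i])
v=np.argwhere(l==i)[:,::-1]
m2=(l==i).astype(np.uint8); m2[250-3:]=0
# outline pixels -> world, per-side fits at z .034/.038
P=cast(c,v,.034)[:,:2]
print("minrect all",cv2.minAreaRect(P.astype(np.float32)))
# housing excluded: near edge points (y slicer -) excluded
k=v[:,1]<249
print("rect no housing",cv2.minAreaRect(P[k].astype(np.float32)))
gray=cv2.cvtColor(im,cv2.COLOR_RGB2GRAY)
vis=cv2.resize(im[175:280,190:375,::-1],None,fx=4.2,fy=4.2,interpolation=cv2.INTER_CUBIC)
mm=cv2.resize(m[175:280,190:375],None,fx=4.2,fy=4.2,interpolation=cv2.INTER_NEAREST)
cs,_=cv2.findContours(mm,0,2); cv2.drawContours(vis,cs,-1,(0,255,0),1)
cv2.imwrite("pics/crop.png",vis)
E
```

```text
red [252 240   2   4   7] [252.6 241.3] [[0.5139, 0.0131], [0.5118, 0.0128]]
red [285 250   3   8  18] [286.2 253.6] [[0.4861, -0.0642], [0.4845, -0.0633]]
red [290 251   3   7  18] [291.2 253.8] [[0.4857, -0.0755], [0.4841, -0.0744]]
body [ 202  190  155   72 9153]
minrect all ((0.5514141917228699, -0.048438385128974915), (0.35947880148887634, 0.1620391309261322), 88.67261505126953)
rect no housing ((0.5648534297943115, -0.0487649142742157), (0.3594777584075928, 0.13527049124240875), 88.72180938720703)
```

View pics/crop.png

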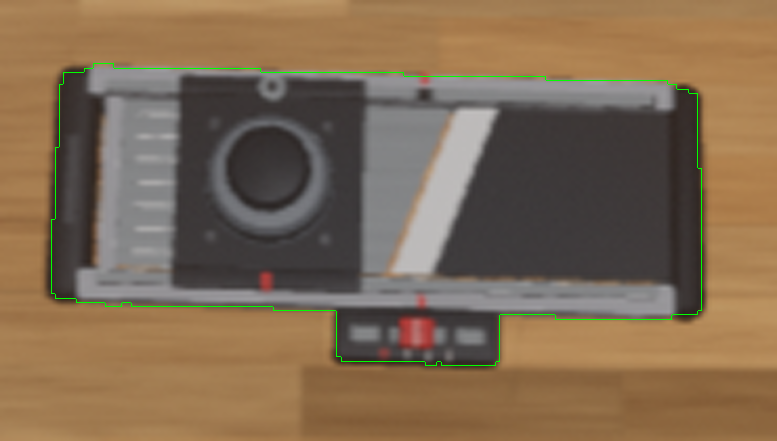

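The measurements agree with the given sizes. The slicer origin is at about (0.565, -0.054) with its x axis along world -y, turned 1.4°. The tab is at (0.4835, -0.0695), so the slide is about 18 mm open. The guard joint is at about 0.030. First I'll shut the fingers and move across at height.

drive_tool --series '[-0.37,-0.23,0,-12,0,-0.37,-0.23,0,-12,0,-0.37,-0.23,0,-12,0,-0.37,-0.23,0,-12,0,-0.37,-0.23,0,-12,0,-0.37,-0.23,0,-12,0,-0.37,-0.23,0,-12,0,-0.37,-0.23,0,-12,0,-0.37,-0.23,0,-12,0,-0.37,-0.23,0,-12,0,-0.37,-0.23,0,-12,0,-0.498,-0.625,0,-12,0,-0.498,-0.625,0,-12,0,-0.498,-0.625,0,-12,0,-0.498,-0.625,0,-12,0,-0.498,-0.625,0,-12,0,-0.498,-0.625,0,-12,0,-0.498,-0.625,0,-12,0,-0.498,-0.625,0,-12,0,-0.498,-0.625,0,-12,0]' --squeeze 40

```text
t: 1.77
position: [0.4809, -0.0758, 0.2313]
tcp_rot: [0.0, 0.011, 1.0, 0.0]
wrist_force: [1.6, -0.5, -0.9]
opening: 0.0
```

```bash
cat >> h.py <<'E'
def st():
    s=manip.read_state(); Rm=rot(s["tcp_rot"])
    print("t",round(s["t"],2),"p",np.round(s["position"],4),"F",np.round(s["wrist_force"],1),"ty",Rm[:,1].round(3),"tz",Rm[:,2].round(3),"op",round(s["opening"],4),"v",np.abs(s["qvel"]).max().round(2))
    return s
def shift(s,P): return (rot(s["tcp_rot"]).T@(np.array(P)-s["position"])).round(4)
E
python3 - <<'E'
from h import *
s=st(); print(shift(s,[.483,-.112,.11]),shift(s,[.483,-.112,.045]))
E
```

```text
t 1.77 p [ 0.4809 -0.0758  0.2313] F [ 1.6 -0.5 -0.9] ty [0.021 1.    0.   ] tz [ 0.  0. -1.] op 0.0 v 1.15
[-0.0028 -0.0362  0.1213] [-0.0028 -0.0362  0.1863]
```

drive_tool --series '[-0.002,-0.025,0.0,0,0,-0.002,-0.025,0.04,0,0,-0.002,-0.025,0.08,0,0,-0.002,-0.025,0.12,0,0,-0.002,-0.025,0.12,0,0,-0.002,-0.025,0.12,0,0,-0.002,-0.025,0.12,0,0]'

```text
t: 2.35
position: [0.4839, -0.099, 0.1132]
tcp_rot: [0.001, 0.011, 1.0, -0.0]
wrist_force: [-0.3, 0.8, -0.0]
opening: 0.0002
```

```bash
python3 - <<'E'
from h import *
s=st(); print(shift(s,[.483,-.112,.045]))
c=manip.camera("scene"); 
for i,n in enumerate(["scene","top"]):
    c=manip.camera(n); print(n,proj(c,s["position"]).round(0))
    if n=="scene": save(c,"s1.png",(200,110,420,290),3.3)
E
```

```text
t 2.35 p [ 0.4839 -0.099   0.1132] F [-0.3  0.8 -0. ] ty [ 0.021  1.    -0.   ] tz [ 0.002 -0.    -1.   ] op 0.0002 v 0.02
[ 0.0008 -0.013   0.0682]
scene [[361. 160.]]
top [[305. 251.]]
```

View pics/s1.png

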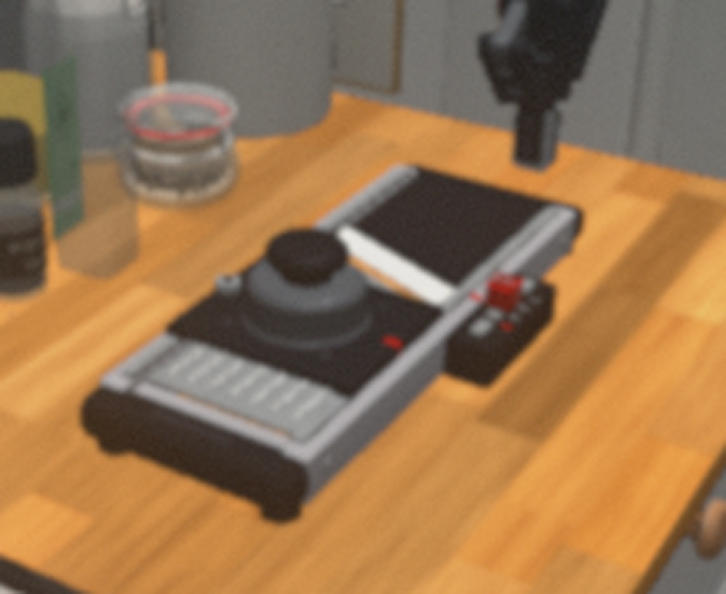

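The shut fingers hang clear, beyond the tab on its outlet side (crop 535,160). I'll go down beside the tab on that side, keeping the tips above the housing top.

drive_tool --series '[0.001,-0.015,0.02,0,0,0.001,-0.015,0.04,0,0,0.001,-0.015,0.055,0,0,0.001,-0.015,0.067,0,0,0.001,-0.015,0.067,0,0,0.001,-0.015,0.067,0,0]'

```text
t: 3.0
position: [0.4822, -0.1138, 0.0453]
tcp_rot: [0.0, 0.011, 1.0, 0.0]
wrist_force: [-0.6, 0.6, -0.2]
opening: 0.0001
```

drive_tool --series '[0,0.003,0,0,0,0,0.006,0,0,0,0,0.009,0,0,0,0,0.012,0,0,0,0,0.015,0,0,0,0,0.018,0,0,0,0,0.02,0,0,0,0,0.02,0,0,0,0,0.02,0,0,0]'

```text
t: 3.75
position: [0.482, -0.0937, 0.0442]
tcp_rot: [-0.0, 0.011, 1.0, 0.0]
wrist_force: [1.1, 0.4, -0.0]
opening: 0.0005
```

```bash
cat > tab.py <<'E'
from h import *
s=st(); c=manip.camera("top")
hsv=cv2.cvtColor(c["image"],cv2.COLOR_RGB2HSV)
red=(((hsv[...,0]<6)|(hsv[...,0]>172))&(hsv[...,1]>140)&(hsv[...,2]>90)).astype(np.uint8)
n,l,b,ce=cv2.connectedComponentsWithStats(red)
for i in range(1,n):
    if 185<ce[i][1]<270 and 195<ce[i][0]<370: print("red",b[i],ce[i].round(1),cast(c,ce[i],.0545)[0,:2].round(4))
E
python3 tab.py
```

```text
t 3.75 p [ 0.482  -0.0937  0.0442] F [ 1.1  0.4 -0. ] ty [0.021 1.    0.   ] tz [-0.  0. -1.] op 0.0005 v 0.01
red [252 240   2   4   7] [252.6 241.3] [0.5118 0.0128]
```

drive_tool --series '[0,0.002,0,0,0,0,0.004,0,0,0,0,0.006,0,0,0,0,0.008,0,0,0,0,0.01,0,0,0,0,0.012,0,0,0,0,0.012,0,0,0]'

```text
t: 4.38
position: [0.4823, -0.0811, 0.0443]
tcp_rot: [-0.0, 0.01, 1.0, 0.0]
wrist_force: [-0.1, -0.1, -1.1]
opening: -0.0001
```

drive_tool --series '[0,0.001,0,0,0,0,0.002,0,0,0,0,0.003,0,0,0,0,0.003,0,0,0]'

```text
t: 4.72
position: [0.4824, -0.0784, 0.0443]
tcp_rot: [-0.0, 0.011, 1.0, 0.0]
wrist_force: [-0.3, 0.7, 0.1]
opening: -0.0
```

```bash
python3 - <<'E'
from h import *
s=st(); c=manip.camera("scene"); save(c,"s2.png",(300,160,380,220),8)
E
```

```text
t 4.72 p [ 0.4824 -0.0784  0.0443] F [-0.3  0.7  0.1] ty [0.021 1.    0.   ] tz [-0.  0. -1.] op -0.0 v 0.01
```

View pics/s2.png

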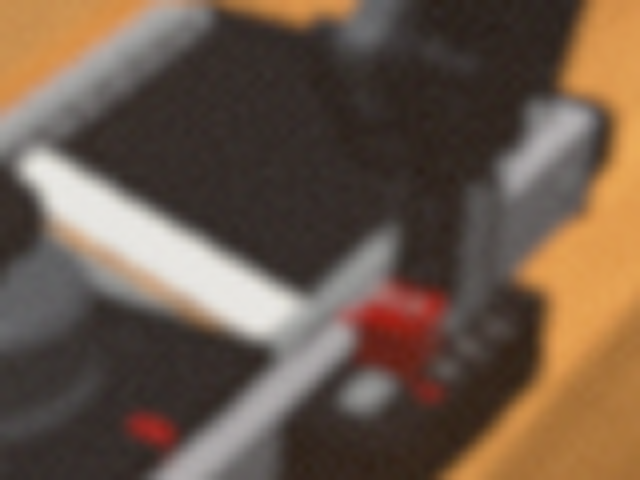

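The finger is against the tab (crop 400,320), which has almost reached the red housing mark (430,392). I'll continue in small pushes and watch the force.

drive_tool --series '[0,0.001,0,0,0,0,0.002,0,0,0,0,0.003,0,0,0,0,0.003,0,0,0]'

```text
t: 5.1
position: [0.4825, -0.0754, 0.0443]
tcp_rot: [0.0, 0.01, 1.0, 0.0]
wrist_force: [0.0, 0.6, -0.4]
opening: -0.0002
```

drive_tool --series '[0,0.001,0,0,0,0,0.002,0,0,0,0,0.003,0,0,0,0,0.003,0,0,0]'

```text
t: 5.43
position: [0.4825, -0.0735, 0.0443]
tcp_rot: [0.0, 0.011, 1.0, -0.0]
wrist_force: [0.9, -5.1, -0.1]
opening: 0.0001
```

drive_tool --series '[0,0.001,0,0,0,0,0.002,0,0,0,0,0.002,0,0,0]'

```text
t: 5.68
position: [0.4824, -0.073, 0.0443]
tcp_rot: [0.0, 0.012, 1.0, -0.001]
wrist_force: [0.4, -10.2, -1.3]
opening: 0.0
```

The force rose to 10 N with almost no travel, well above the 4 N notch, so this is the hard stop. I'll back off, rise and check.

drive_tool --series '[0,-0.005,0,0,0,0,-0.02,0,0,0,0,-0.025,0,0,0,0,-0.025,-0.03,0,0,0,-0.025,-0.07,0,0,0,-0.06,-0.09,0,0,0,-0.09,-0.09,0,0,0,-0.09,-0.09,0,0]'

```text
t: 6.35
position: [0.4808, -0.1662, 0.1363]
tcp_rot: [0.002, 0.013, 1.0, -0.001]
wrist_force: [-1.0, -0.1, -1.8]
opening: -0.0002
```

```bash
python3 tab.py; python3 - <<'E'
from h import *
c=manip.camera("top"); save(c,"t2.png",(190,175,375,280),4.2)
E
```

```text
t 6.35 p [ 0.4808 -0.1662  0.1363] F [-1.  -0.1 -1.8] ty [ 0.027  1.    -0.001] tz [ 0.004 -0.002 -1.   ] op -0.0002 v 0.11
red [252 240   3   4   8] [252.8 241.1] [0.5122 0.0124]
red [278 250   3   8  22] [279.1 253.5] [ 0.4846 -0.0472]
red [283 250   3   8  22] [283.9 253.5] [ 0.4847 -0.0581]
```

View pics/t2.png

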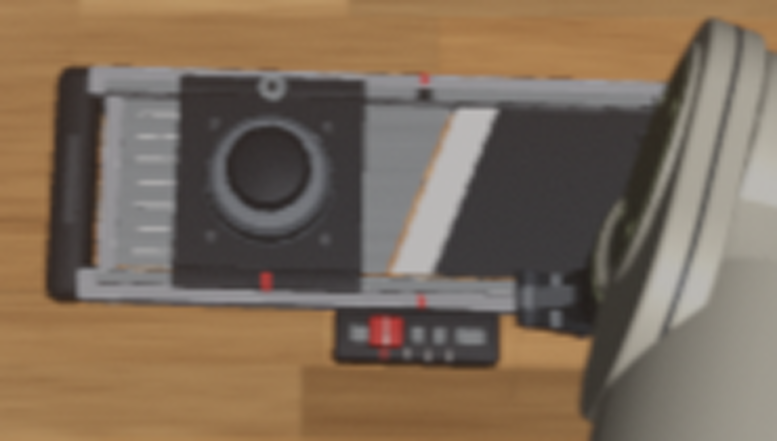

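The slide is closed: the tab is at crop (386,331), in line with the red mark at (384,353). The rail marks have not moved, so the slicer hasn't shifted. Next I'll cross over at height to the grip-bar side of the guard.

drive_tool --series '[0,0,-0.03,0,0,-0.01,0.035,-0.03,0,0,-0.02,0.07,-0.03,0,0,-0.035,0.11,-0.03,0,0,-0.047,0.145,-0.03,0,0,-0.058,0.18,-0.03,0,0,-0.07,0.215,-0.03,0,0,-0.08,0.248,-0.03,0,0,-0.08,0.248,-0.03,0,0,-0.08,0.248,0,0,0,-0.08,0.248,0,0,0,-0.08,0.248,0,0,0]'

```text
t: 7.45
position: [0.5642, 0.0859, 0.1329]
tcp_rot: [-0.002, 0.01, 1.0, -0.0]
wrist_force: [0.7, -0.8, 0.0]
opening: -0.0001
```

```bash
python3 - <<'E'
from h import *
s=st(); print(shift(s,[.566,.08,.056]))
E
```

```text
t 7.45 p [0.5642 0.0859 0.1329] F [ 0.7 -0.8  0. ] ty [ 0.021  1.    -0.001] tz [-0.004 -0.001 -1.   ] op -0.0001 v 0.04
[-0.0022 -0.0058  0.0769]
```

drive_tool --series '[-0.001,-0.003,0.03,0,0,-0.001,-0.003,0.055,0,0,-0.001,-0.003,0.07,0,0,-0.001,-0.003,0.077,0,0,-0.001,-0.003,0.077,0,0,-0.001,-0.003,0.077,0,0]'

```text
t: 7.95
position: [0.5674, 0.0825, 0.0585]
tcp_rot: [0.0, 0.011, 1.0, 0.0]
wrist_force: [-0.0, 0.2, -0.4]
opening: -0.0006
```

drive_tool --series '[0,-0.004,0,0,0,0,-0.008,0,0,0,0,-0.012,0,0,0,0,-0.016,0,0,0,0,-0.02,0,0,0,0,-0.024,0,0,0,0,-0.028,0,0,0,0,-0.032,0,0,0,0,-0.032,0,0,0]'

```text
t: 8.7
position: [0.5662, 0.0496, 0.0573]
tcp_rot: [0.0, 0.011, 1.0, -0.0]
wrist_force: [-0.2, 0.4, 0.6]
opening: 0.0002
```

```bash
python3 tab.py; python3 - <<'E'
from h import *
c=manip.camera("scene"); save(c,"s3.png",(200,120,400,280),3.5)
E
```

```text
t 8.7 p [0.5662 0.0496 0.0573] F [-0.2  0.4  0.6] ty [ 0.022  1.    -0.   ] tz [ 0. -0. -1.] op 0.0002 v 0.01
red [256 240   2   4   8] [256.5 241.5] [0.5114 0.0039]
red [278 250   3   8  22] [279.1 253.5] [ 0.4846 -0.0472]
red [283 250   3   8  22] [283.9 253.5] [ 0.4847 -0.0581]
```

View pics/s3.png

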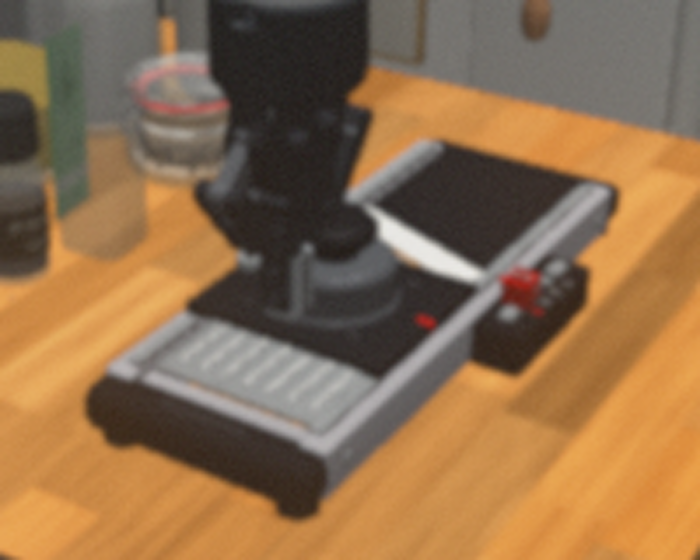

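The finger is on the grey chamber (crop 300,280), and the guard has already slid about 8.5 mm. About 77 mm remain, so I'll push 64 mm and then step.

drive_tool --series '[0,-0.004,0,0,0,0,-0.008,0,0,0,0,-0.012,0,0,0,0,-0.016,0,0,0,0,-0.02,0,0,0,0,-0.024,0,0,0,0,-0.028,0,0,0,0,-0.032,0,0,0,0,-0.036,0,0,0,0,-0.04,0,0,0,0,-0.044,0,0,0,0,-0.048,0,0,0,0,-0.052,0,0,0,0,-0.056,0,0,0,0,-0.06,0,0,0,0,-0.062,0,0,0,0,-0.064,0,0,0,0,-0.064,0,0,0]'

```text
t: 10.3
position: [0.5648, -0.0145, 0.0573]
tcp_rot: [0.0, 0.011, 1.0, -0.0]
wrist_force: [-0.3, 0.1, 0.6]
opening: -0.0003
```

```bash
python3 tab.py
```

```text
t 10.3 p [ 0.5648 -0.0145  0.0573] F [-0.3  0.1  0.6] ty [ 0.022  1.    -0.001] tz [ 0.    -0.001 -1.   ] op -0.0003 v 0.01
```

drive_tool --series '[0,-0.002,0,0,0,0,-0.004,0,0,0,0,-0.006,0,0,0,0,-0.007,0,0,0,0,-0.007,0,0,0]'

```text
t: 10.77
position: [0.5647, -0.021, 0.0573]
tcp_rot: [0.0, 0.011, 1.0, -0.0]
wrist_force: [0.1, 1.0, -0.0]
opening: 0.0002
```

drive_tool --series '[0,-0.001,0,0,0,0,-0.002,0,0,0,0,-0.002,0,0,0]'

```text
t: 11.02
position: [0.5646, -0.0231, 0.0573]
tcp_rot: [0.0, 0.011, 1.0, -0.0]
wrist_force: [-0.5, 0.4, -0.5]
opening: -0.0001
```

drive_tool --series '[0,-0.001,0,0,0,0,-0.0015,0,0,0,0,-0.0015,0,0,0]'

```text
t: 11.27
position: [0.5645, -0.0245, 0.0573]
tcp_rot: [-0.0, 0.011, 1.0, -0.0]
wrist_force: [-0.6, -0.2, 0.2]
opening: -0.0002
```

drive_tool --series '[0,-0.001,0,0,0,0,-0.001,0,0,0]'

```text
t: 11.43
position: [0.5645, -0.0254, 0.0573]
tcp_rot: [-0.0, 0.011, 1.0, -0.0]
wrist_force: [-0.2, -0.7, 0.6]
opening: -0.0001
```

drive_tool --series '[0,-0.001,0,0,0,0,-0.001,0,0,0]'

```text
t: 11.6
position: [0.5645, -0.0263, 0.0573]
tcp_rot: [-0.0, 0.011, 1.0, -0.0]
wrist_force: [-0.1, 0.4, 0.0]
opening: 0.0001
```

```bash
python3 - <<'E'
from h import *
st(); c=manip.camera("scene"); save(c,"s4.png",(240,150,370,250),6)
E
```

```text
t 11.6 p [ 0.5645 -0.0263  0.0573] F [-0.1  0.4  0. ] ty [ 0.022  1.    -0.   ] tz [-0. -0. -1.] op 0.0001 v 0.0
```

View pics/s4.png

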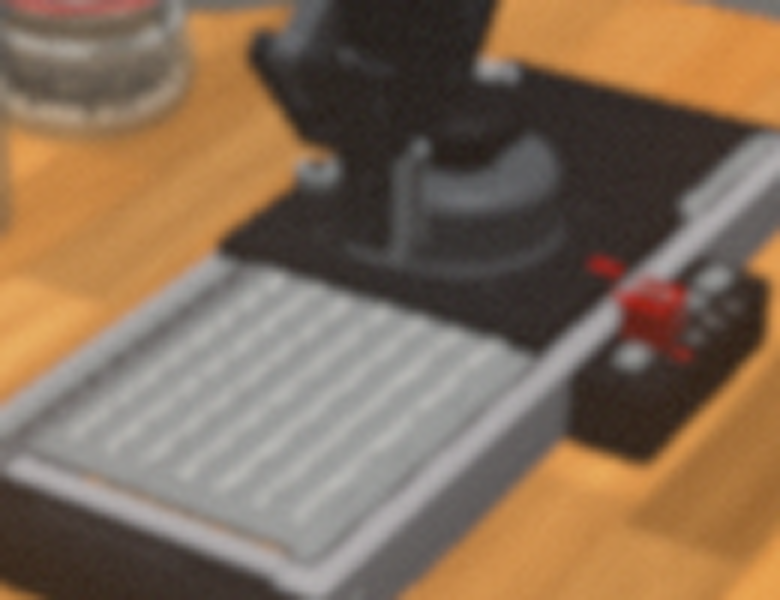

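The guard's red line (crop 605,268) now leads almost straight into the rail's line by the tab (635,280). I'll step on gently to feel whether it is in the notch.

drive_tool --series '[0,-0.001,0,0,0,0,-0.001,0,0,0]'

```text
t: 11.82
position: [0.5645, -0.0272, 0.0573]
tcp_rot: [-0.0, 0.011, 1.0, 0.0]
wrist_force: [-0.3, 0.3, 0.6]
opening: 0.0002
```

drive_tool --series '[0,-0.001,0,0,0,0,-0.001,0,0,0]'

```text
t: 11.98
position: [0.5645, -0.0279, 0.0573]
tcp_rot: [-0.0, 0.011, 1.0, 0.0]
wrist_force: [0.1, 1.9, 0.0]
opening: -0.0004
```

drive_tool --series '[0,-0.001,0,0,0,0,-0.001,0,0,0]'

```text
t: 12.15
position: [0.5644, -0.0285, 0.0573]
tcp_rot: [-0.0, 0.01, 1.0, 0.0]
wrist_force: [0.5, 2.8, -0.4]
opening: -0.0001
```

The force is rising at the predicted place (finger y≈-0.028), which fits the guard being held by the notch. I'll back off, rise, clear the view and check.

drive_tool --series '[0,0.01,0,0,0,0,0.03,0,0,0,0,0.04,-0.01,0,0,0,0.05,-0.05,0,0,0,0.08,-0.09,0,0,0.02,0.12,-0.1,0,0,0.04,0.16,-0.1,0,0,0.06,0.2,-0.1,0,0,0.07,0.23,-0.1,0,0,0.07,0.25,-0.1,0,0,0.07,0.25,-0.1,0,0,0.07,0.25,-0.1,0,0]'

```text
t: 13.15
position: [0.4993, 0.2242, 0.1579]
tcp_rot: [0.0, 0.009, 1.0, 0.0]
wrist_force: [0.2, -0.4, 1.0]
opening: 0.0002
```

```bash
python3 tab.py; python3 - <<'E'
from h import *
c=manip.camera("top"); save(c,"t3.png",(190,175,375,280),4.2)
hsv=cv2.cvtColor(c["image"],cv2.COLOR_RGB2HSV)
E
```

```text
t 13.15 p [0.4993 0.2242 0.1579] F [ 0.2 -0.4  1. ] ty [0.018 1.    0.   ] tz [ 0.001  0.    -1.   ] op 0.0002 v 0.05
red [290 241   2   5   9] [290.4 242.8] [ 0.509 -0.073]
red [278 250   3   8  22] [279.1 253.5] [ 0.4846 -0.0472]
red [283 250   3   8  22] [283.9 253.5] [ 0.4847 -0.0581]
```

View pics/t3.png

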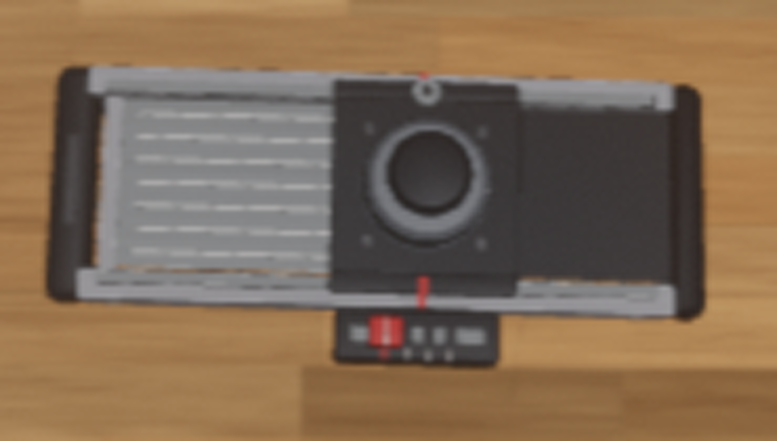

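The guard line (crop 423,286) and the rail line (422,301) form one straight mark. The slide is on its closed mark, the slicer's outline hasn't moved, and the arm is clear, so I'll hand in.

```bash
python3 -c "
from h import *
st(); print(manip.finish_job())"
```

```text
t 13.25 p [0.5002 0.2214 0.1578] F [ 0.2 -0.8  0.4] ty [ 0.022  1.    -0.   ] tz [ 0.001 -0.    -1.   ] op -0.0 v 0.02
the job is handed in; nothing more can be done
None
```

The slicer is closed and I handed the job in at 13.25 s of robot time; the interface gives no verdict. I pushed with shut fingers only: first the red slide to its closed stop, then the guard along the rails into its parking notch.

- **Slide:** the force rose to about 10 N with almost no travel, well above the 4 N of a notch. In the last top picture the tab sits on the red closed mark, within about 1 mm.
- **Guard:** its red line meets the rail's line in the last picture, within about 1 mm. I never felt a clear drop into the notch; the only sign was the force rising to about 3 N at the predicted place. I stopped there, so the notch's 9 N hold was not tested.
- **Slicer and surroundings:** the slicer's outline and rail marks are where they started. The arm stayed well away from the bottles, jar, bowl and grinder, but I did not measure their positions again. The arm was clear of everything at hand-in.

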